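# Fork the slide rack off its drying hook into the tray

## Task

Pick up the blue-handled lifting fork and use it, without touching the slide rack with the gripper, to lift the hanging rack by its wire handle up and off the red hook. Carry it on the fork, lower it gently into the navy tray so that it stands flat on the tray floor, draw the fork out of the handle and lay the fork flat on the yellow pad again, as it lay before. Leave everything else on the bench undisturbed.

Things in the scene. Friction and masses are not known exactly. Their poses are not given: they have to be found in the camera images.
- fork: Loose lifting fork (all sizes in mm), 120 g, lying on the pad. Origin: underside of the blue handle at its grip point; x runs to the tips, z up. Handle box x -55 to 45, 22 wide (y), 30 tall (z 0 to 30). Steel yoke x 44 to 56, y -35 to 35, z 14 to 28, carries two round steel tines, 8 thick, centre lines at y +30 and -30, each with a V notch near the tip.
- fork_seat (a point): Midway between the two notches, where the centre line of a carried bar rests: 135 ahead of and 19.5 above the fork's origin. Heights of the tine centre lines above the fork's origin level: 22 at x 50, 26 at x 114, notch bottom 6 at x 135, tip 30 at x 153 (top of tip 34).
- rack: Loose steel rack (mm) with six upright glass slides, 60 to 130 g. Origin: centre of underside, z up. Body 50 (x) by 90 (y) by 36 tall; a wire handle rises over it (see rack_bar). At the start it hangs by its handle in the hook, underside 75 above the bench, axes along the stand's within 2 degrees, free to swing about the bar.
- rack_bar (a point): Middle of the handle's straight top bar, on its centre line, 105 above the rack's underside centre. Bar: round steel 8 thick, along the rack's y, between uprights at y +47 and -47. The open window under the bar is 65 high and 86 wide.
- stand: Fixed drying stand (mm). Origin on the bench below the hook's seat; x points from the hook's open end to the post. Grey base x -65 to 85, y -65 to 65, 12 tall; dark post 16 square at x 72, 215 tall; red hook arm from the post to x -16 (see stand_hook). The fork's tines pass one on each side of arm and post, coming from -x.
- stand_hook (a point): Middle of the bar's seat on the red arm, on the arm's top face, 176 above the bench. The arm is 20 wide and 6 thick; red lips 4 thick at 14 before and 14 behind this point rise 16, so the bar must rise at least 16 to come off towards the stand's -x.
- tray: Fixed navy open tray, outside 100 (x) by 150 (y) by 18 tall, walls and floor 5 thick (inside 90 by 140). Origin: centre of its underside, on the bench; z up. The rack fits with its handle bar along the tray's y (long side).
- pad: Fixed yellow pad, 280 (x) by 130 (y), 3 thick. Origin: centre of its underside, on the bench. The fork lies on it with its origin about 50 behind the pad's centre (-x), tips towards +x.
- cold_block: Bystander: navy cooling block with vials, 90 by 130 mm, 58 tall, origin centre of underside.
- tip_box: Bystander: grey pipette-tip box, 85 by 120, 71 tall, origin centre of underside.
- beaker: Bystander: clear plastic beaker, 84 in diameter, 85 tall, origin centre of underside.
- kit_box: Bystander: white kit box with foil top, 100 by 150, 52 tall, origin centre of underside.
- bottle: Bystander: amber bottle, 52 in diameter, 110 tall, origin centre of underside.
- vial: Bystander: small amber jar, 26 in diameter, 45 tall, origin centre of underside.
There are look-alikes about, which are no part of the job. Leave any orange or turquoise look-alike of the fork alone. What is shaped like the rack but green or purple is not meant.

How it is judged:
By the outcome, as a careful person would: the job done as asked, in the order asked, and still so for the second after the job is handed in, with the robot touching nothing.
It also fails if it takes over 72 s, if anything falls off the work surface, if the arm or the gripper's body presses on something with over 40 N, if the wrist force passes 120 N, or if a joint passes its speed limit or range.

## Robot

A 6-joint arm with a two-finger parallel gripper is mounted at the origin on the work surface. World frame = base frame: x ahead of the robot, y to its left, z up, the work surface at z = 0. Lengths are in m, angles in rad, forces in N, time in s.
With the tool pointing down it reaches from about 0.325 to 1 m from the base axis. Payload 5.1 kg.
Tool frame: the origin (TCP) lies on the front face of the gripper's body, between the roots of the fingers; the fingertips stand 73 mm ahead of it and the grasp point (between the pads) lies 54 mm ahead of it; z points along the fingers, y is the line along which they close (so a half turn about z gives the same grasp; the last joint's range is limited). The gripper opens to 85 mm and grips with 20 to 120 N. Pads are 22 mm wide; open, the fingers measure 114 mm over their backs; the gripper's body (76 mm by 85 mm) begins 54 mm behind the grasp point. The pads swing forward as they close: fully open they stand 13 mm farther back than shut.
Start: joints at [1.052, 0.124, 1.65, -0, 1.367, -0.083], TCP at [0.274, 0.589, 0.304] pointing down, gripper open.
Joint ranges: [-2.61, 2.61], [-1.02, 2.33], [0.03, 2.71], [-1.35, 4.49], [0.32, 2.68], [-2.91, 2.91]. Speed limits (rad/s): [2.57, 2.57, 3.14, 3.14, 3.14, 3.14].

## Interface

Orientations are given as a unit quaternion [x, y, z, w].
In Python, from plant import readout, optics, ticket gives the robot as it stands. The module is installed in compiled form; this text tells all that it offers.
- The arm moves only by the tool servo_tool, never from a script. Its argument "deltas" is a list of rows, each an object of numbers: "gripper": the closure in counts, from 0 (fully open) to 255 (shut); "x", "y", "z": the shift along the world's x, y, z each as a share of 0.15 m, from -1 to 1; "yaw": the turn about the world's z as a share of pi rad, from -1 to 1. In form: [{"gripper": .., "x": .., "y": .., "z": .., "yaw": ..}, ...]. A call has 1 to 20 rows; each row is the pose to reach, as a shift and turn from the pose commanded when the call began, turning the shorter way round; what a row does not reach only later rows make up. A row lasts 1/8 s, in which the tool goes at most 62.5 mm and 10.7 degrees, less where a joint would pass 70% of its speed; a pose out of reach is approached as far as the arm can. A call with a number of a shift or a turn outside -1 to 1 is refused whole. A call with a gripper value outside its range is refused whole. The fingers move at their own pace and stop on an object; "squeeze" is the grip in N (left out, the last holds). Time passes only in rows, so rows that repeat a pose let the fingers close. It gives the time, the measured TCP pose, the force, the opening and the grip force at its end, in the units of the state.
- readout.read_state(): the state, without advancing time (a new reading comes with each control period).
- optics.capture(name): name is "side" or "top" or "wrist"; returns the picture (384x512x3 uint8, red, green, blue); there is no depth.
- optics.get_calibration(name): a dict with "fovy" (degrees; the focal length in pixels is half the picture's height over the tangent of half this angle, whatever the lens; pixels are square), "cx", "cy" (the principal point, pixels), "T" (4x4, takes a point from camera to world coordinates). Camera axes: x right, y down, z forward; pixel columns grow to the right and rows downward; lengths in m; the calibration is good to about 2 mm. A picture is of the moment at which its call begins: read the wrist's pose just before it. get_calibration takes no time and is no camera call; for the wrist camera it gives the pose at the moment of the call.
- ticket.close_job(): hands the job in; it is judged then, once.
The state is a dict: "t": time; "joints": joint angles; "joint_velocities": joint speeds; "joint_torque": joint torques, N m; "ee_pos": TCP position; "ee_rot": TCP orientation; "wrist_force": force on the tool from outside, world axes, zero at the start; "torque": the same for the moment, N m; "gripper_width": opening from 0.0 (shut) to 1.0 (fully open); "grasp_force": force on a finger pad.
Only numpy, scipy, OpenCV 4.12 (cv2) and the standard library are available. Lean on these libraries where they do the work, as an engineer would, in place of code of your own. Each camera call takes 0.05 s, during which the arm holds its last target. There are 200 camera calls.

## Working session

There is one attempt and no reset: what is moved stays moved. The work goes in short steps, Python scripts to look and compute and a tool call to move; the robot and the scene stay as the last step left them, time stands still between calls to the robot, and variables do not carry over. Pictures are saved under pics/ and viewed, at most 10 in all, crops included, and the job is handed in when it is done.

Besides the shell and the picture viewer there is one more tool, called after "Emit:" in YAML: its name, and indented under it one key for each argument. servo_tool: Moves the arm, as the interface text tells. Its arguments: {"type":"object","properties":{"deltas":{"type":"array","items":{"type":"object","properties":{"gripper":{"type":"number"},"x":{"type":"number","minimum":-1,"maximum":1},"y":{"type":"number","minimum":-1,"maximum":1},"z":{"type":"number","minimum":-1,"maximum":1},"yaw":{"type":"number","minimum":-1,"maximum":1}}}},"squeeze":{"type":"number"}},"required":["deltas"]}

```bash
mkdir -p pics; cat > h.py <<'E'
import numpy as np, cv2
from plant import readout, optics, ticket
def ray(cal,u,v):
    f=192/np.tan(np.radians(cal['fovy'])/2); T=np.array(cal['T'])
    d=T[:3,:3]@np.array([(u-cal['cx'])/f,(v-cal['cy'])/f,1.0]); return T[:3,3],d
def onz(cal,u,v,z):
    o,d=ray(cal,u,v); return o+d*(z-o[2])/d[2]
def tri(c1,p1,c2,p2):
    o1,d1=ray(c1,*p1);o2,d2=ray(c2,*p2)
    A=np.stack([d1,-d2],1);s=np.linalg.lstsq(A,o2-o1,rcond=None)[0]
    a=o1+s[0]*d1;b=o2+s[1]*d2;return (a+b)/2,np.linalg.norm(a-b)
def proj(cal,P):
    T=np.array(cal['T']);f=192/np.tan(np.radians(cal['fovy'])/2)
    p=T[:3,:3].T@(np.array(P)-T[:3,3]);return p[0]/p[2]*f+cal['cx'],p[1]/p[2]*f+cal['cy']
def save(im,n,crop=None,s=1):
    if crop: im=im[crop[1]:crop[3],crop[0]:crop[2]]
    cv2.imwrite('pics/'+n,cv2.resize(im[:,:,::-1],None,fx=s,fy=s,interpolation=cv2.INTER_CUBIC))
E
python3 - <<'E'
from h import *
for n in('top','side'):
    im=optics.capture(n);np.save(n+'.npy',im);save(im,n+'0.png',None,1.5)
    c=optics.get_calibration(n);print(n,c['fovy'],c['cx'],c['cy'],np.round(c['T'],3).tolist())
s=readout.read_state();print({k:np.round(v,3).tolist() for k,v in s.items()})
E
```

```text
top 48.491633343006676 253.41318809509397 184.89819219991512 [[-0.014, -0.991, 0.135, 0.303], [-1.0, 0.013, -0.01, 0.015], [0.008, -0.135, -0.991, 1.66], [0.0, 0.0, 0.0, 1.0]]
side 50.90340072124456 256.33114163346744 191.55763391180744 [[0.864, -0.291, 0.411, -0.042], [-0.504, -0.485, 0.715, -0.957], [-0.009, -0.825, -0.565, 0.864], [0.0, 0.0, 0.0, 1.0]]
{'t': 0.1, 'joints': [1.052, 0.124, 1.652, -0.0, 1.368, -0.083], 'joint_velocities': [-0.0, -0.002, -0.002, -0.0, 0.002, 0.0], 'joint_torque': [0.001, -42.493, -36.666, -0.0, 0.004, 0.0], 'ee_pos': [0.274, 0.589, 0.303], 'ee_rot': [0.216, 0.976, -0.001, -0.0], 'wrist_force': [0.618, -0.37, -0.382], 'torque': [0.039, -0.018, -0.032], 'grasp_force': 0.0, 'gripper_width': 1.0}
```

View pics/top0.png

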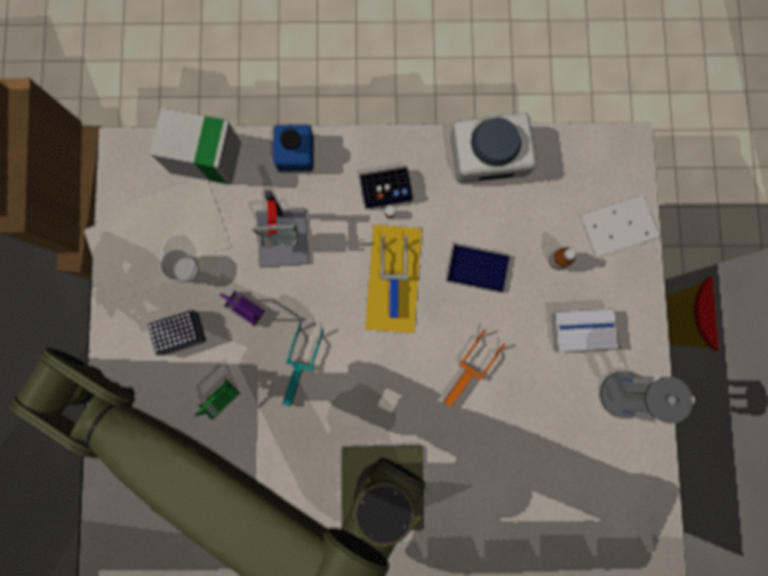

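View pics/side0.png

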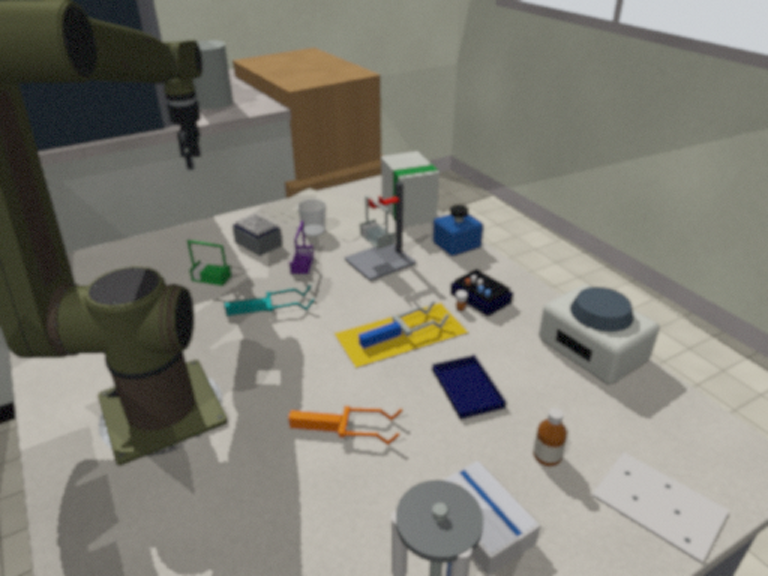

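The top view shows the blue fork on the yellow pad (about 263,185 unscaled), the rack on the grey stand (185,157) and the navy tray (320,178). The side view confirms this. Next I'll measure them with masks.

```bash
python3 - <<'E'
from h import *
im=np.load('top.npy');c=optics.get_calibration('top')
hsv=cv2.cvtColor(im,cv2.COLOR_RGB2HSV)
def comp(m,box,z,name,rect=True):
    mm=np.zeros_like(m);x0,y0,x1,y1=box;mm[y0:y1,x0:x1]=m[y0:y1,x0:x1]
    if rect: mm=cv2.morphologyEx(mm,cv2.MORPH_CLOSE,np.ones((5,5)))
    cs,_=cv2.findContours(mm,cv2.RETR_EXTERNAL,cv2.CHAIN_APPROX_NONE)
    k=max(cs,key=cv2.contourArea)
    w=np.array([onz(c,u,v,z)[:2] for u,v in k[:,0]],np.float32)*1000
    r=cv2.minAreaRect(w);print(name,'ctr',np.round(r[0],1),'size',np.round(r[1],1),'ang',round(r[2],1),'px',cv2.boundingRect(k),len(k)); return r
I=cv2.inRange
comp(I(hsv,(20,120,80),(35,255,255)),(235,140,290,230),.003,'pad')
comp(I(hsv,(105,120,60),(125,255,255)),(250,150,285,225),.03,'handle')
comp(I(hsv,(105,80,10),(135,255,120)),(290,155,350,200),.018,'tray')
comp(I(hsv,(0,150,100),(8,255,255)),(165,120,200,170),.19,'hookarm')
g=hsv[120:185,160:215];print(g[40:60:5,8:52:4].tolist())
save(im,'c1.png',(150,110,360,230),3.8)
s=np.load('side.npy');save(s,'c2.png',(210,110,350,260),4)
E
```

```text
pad ctr [527.4 -36.2] size [128.4 276.7] ang 84.7 px (243, 150, 38, 72) 200
handle ctr [473.9 -34.5] size [15.4 92.7] ang 89.0 px (260, 186, 5, 25) 53
tray ctr [ 548.6 -256.2] size [143.   91.1] ang 77.4 px (299, 164, 40, 30) 113
hookarm ctr [650.3 252.5] size [76.3 17.4] ang 3.3 px (178, 134, 6, 22) 48
[[[16, 31, 158], [170, 7, 112], [13, 22, 83], [40, 10, 73], [70, 10, 77], [60, 12, 82], [75, 12, 84], [42, 13, 98], [130, 11, 69], [170, 10, 76], [15, 34, 106]], [[15, 29, 156], [0, 8, 122], [120, 5, 99], [120, 8, 100], [143, 10, 103], [128, 10, 107], [135, 14, 107], [135, 7, 69], [135, 15, 69], [160, 11, 68], [15, 30, 102]], [[15, 30, 154], [9, 14, 129], [126, 12, 107], [132, 12, 107], [132, 12, 105], [135, 14, 106], [138, 12, 107], [126, 12, 106], [125, 14, 108], [135, 11, 97], [18, 31, 124]], [[15, 33, 155], [14, 22, 127], [130, 15, 105], [132, 12, 105], [130, 14, 106], [132, 13, 100], [126, 13, 102], [128, 10, 100], [150, 11, 94], [0, 8, 98], [16, 30, 126]]]
```

View pics/c1.png

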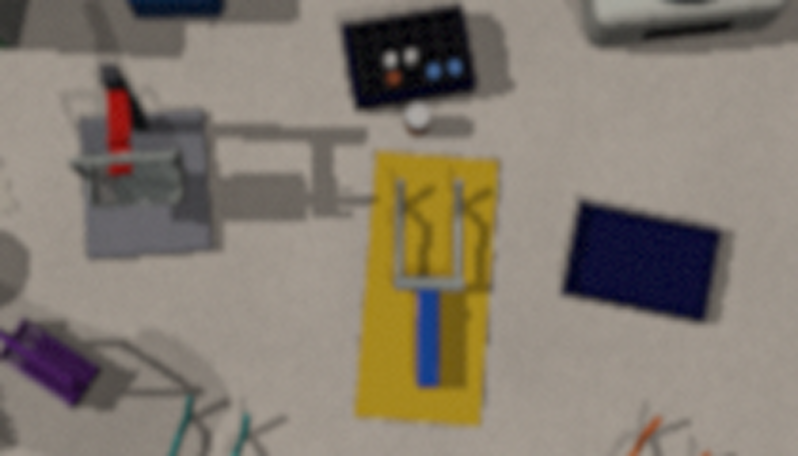

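View pics/c2.png

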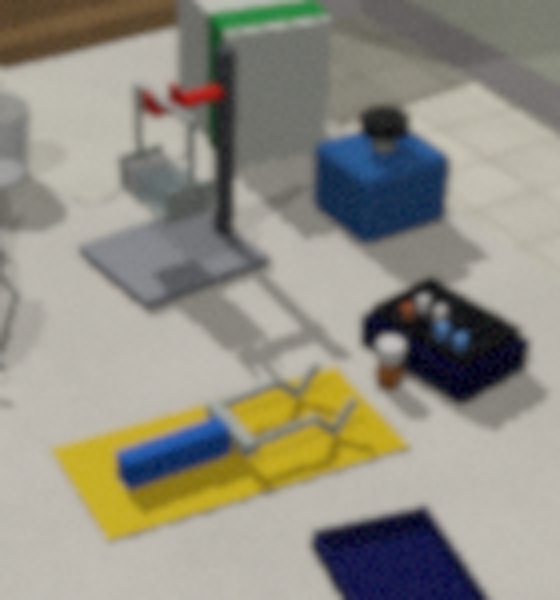

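The crops show the bar over the red arm's seat at about (120,165) in the top crop, with the arm pointing along +x. The fork's tips also point along +x. I'll move in for a closer look with the wrist camera.

Emit:
servo_tool:
  deltas:
    - {"x": 0.3,"y": -0.2,"z": 0.3,"yaw": 0.05}
    - {"x": 0.6,"y": -0.5,"z": 0.6,"yaw": 0.1}
    - {"x": 0.9,"y": -0.8,"z": 0.7,"yaw": 0.133}
    - {"x": 1,"y": -1,"z": 0.7,"yaw": 0.133}
    - {"x": 1,"y": -1,"z": 0.7,"yaw": 0.133}

```text
schema error: expected keys gripper, x, y, z, yaw
```

Emit:
servo_tool:
  deltas:
    - {"y": -0.3,"gripper": 0}
    - {"y": -0.6}
    - {"y": -0.8}
    - {"y": -0.8}
    - {"y": -0.8}

```text
schema error: expected keys gripper, x, y, z, yaw
```

```bash
python3 - <<'E'
from h import *
import pickle
s=readout.read_state();c=optics.get_calibration('wrist');im=optics.capture('wrist')
pickle.dump((c,im),open('w1.pkl','wb'));save(im,'w1.png',None,1.5)
print(s['t'],s['ee_pos'],s['ee_rot'],c['fovy'],np.round(c['T'],3).tolist())
for P in [(.626,.251,.18),(.626,.251,0),(.47,-.035,.03)]: print(proj(c,P))
E
```

```text
0.1 [0.27422134 0.58887277 0.30279881] [ 2.16179654e-01  9.76353149e-01 -9.00673182e-04 -2.71383576e-04] 65.78869962713101 [[0.422, 0.866, 0.27, 0.204], [0.907, -0.402, -0.126, 0.621], [-0.001, 0.298, -0.955, 0.373], [0.0, 0.0, 0.0, 1.0]]
(np.float64(124.26796260456999), np.float64(584.2130968020816))
(np.float64(169.64586860723858), np.float64(422.34783881049384))
(np.float64(-37.191233681958295), np.float64(432.13067409830234))
```

View pics/w1.png

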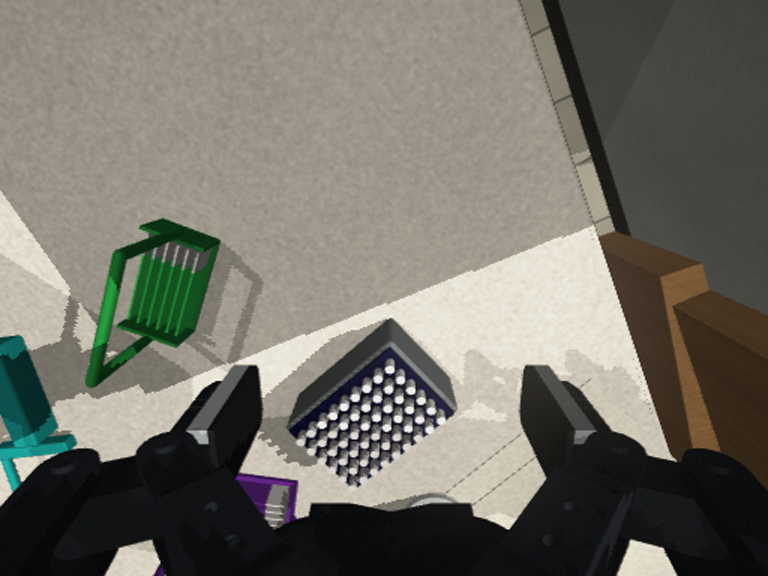

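The wrist picture shows the area under the start pose, with the green rack at (115,190) and the tip box. The move was refused because each row needs all its keys.

Emit:
servo_tool:
  deltas:
    - {"gripper": 0,"x": 0.3,"y": -0.2,"z": 0.3,"yaw": 0.05}
    - {"gripper": 0,"x": 0.6,"y": -0.5,"z": 0.6,"yaw": 0.1}
    - {"gripper": 0,"x": 0.9,"y": -0.8,"z": 0.9,"yaw": 0.135}
    - {"gripper": 0,"x": 1,"y": -1,"z": 0.9,"yaw": 0.135}

```text
t: 0.65
ee_pos: [0.4225, 0.4425, 0.4393]
ee_rot: [0.005, 1.0, 0.001, 0.001]
wrist_force: [0.1, 0.0, 0.0]
gripper_width: 1.001
grasp_force: 0.0
```

Emit:
servo_tool:
  deltas:
    - {"gripper": 0,"x": 0.3,"y": -0.3,"z": 0,"yaw": 0}
    - {"gripper": 0,"x": 0.6,"y": -0.6,"z": 0,"yaw": 0}
    - {"gripper": 0,"x": 0.9,"y": -0.9,"z": 0,"yaw": 0}
    - {"gripper": 0,"x": 1,"y": -1,"z": 0,"yaw": 0}
    - {"gripper": 0,"x": 1,"y": -1,"z": 0,"yaw": 0}

```text
t: 1.27
ee_pos: [0.5721, 0.2925, 0.4364]
ee_rot: [0.007, 1.0, -0.0, -0.001]
wrist_force: [0.1, 0.8, -0.5]
gripper_width: 0.997
grasp_force: 0.0
```

Emit:
servo_tool:
  deltas:
    - {"gripper": 0,"x": 0.3,"y": -0.2,"z": 0,"yaw": 0}
    - {"gripper": 0,"x": 0.5,"y": -0.26,"z": 0,"yaw": 0}
    - {"gripper": 0,"x": 0.5,"y": -0.26,"z": 0,"yaw": 0}
    - {"gripper": 0,"x": 0.5,"y": -0.26,"z": 0,"yaw": 0}

```text
t: 1.78
ee_pos: [0.6453, 0.256, 0.437]
ee_rot: [0.005, 1.0, 0.0, -0.0]
wrist_force: [-0.4, 0.6, -0.0]
gripper_width: 0.998
grasp_force: 0.0
```

```bash
python3 - <<'E'
from h import *
import pickle
s=readout.read_state();c=optics.get_calibration('wrist');im=optics.capture('wrist')
pickle.dump((c,im),open('w1.pkl','wb'));save(im,'w2.png',None,1.5)
print(s['t'],s['ee_pos'],s['ee_rot'],np.round(c['T'],3).tolist())
for P in [(.626,.251,.176),(.626,.251,0),(.47,-.035,.03)]: print(proj(c,P))
E
```

```text
1.775 [0.64531604 0.25595759 0.43704725] [ 4.89716506e-03  9.99987895e-01  2.26103557e-04 -4.19096782e-04] [[0.009, 0.955, 0.297, 0.568], [1.0, -0.009, -0.002, 0.257], [0.001, 0.297, -0.955, 0.507], [0.0, 0.0, 0.0, 1.0]]
(np.float64(255.10690372903431), np.float64(152.04152457403947))
(np.float64(256.77637614864193), np.float64(133.9289963914154))
(np.float64(56.28898599683677), np.float64(28.489513375848446))
```

View pics/w2.png

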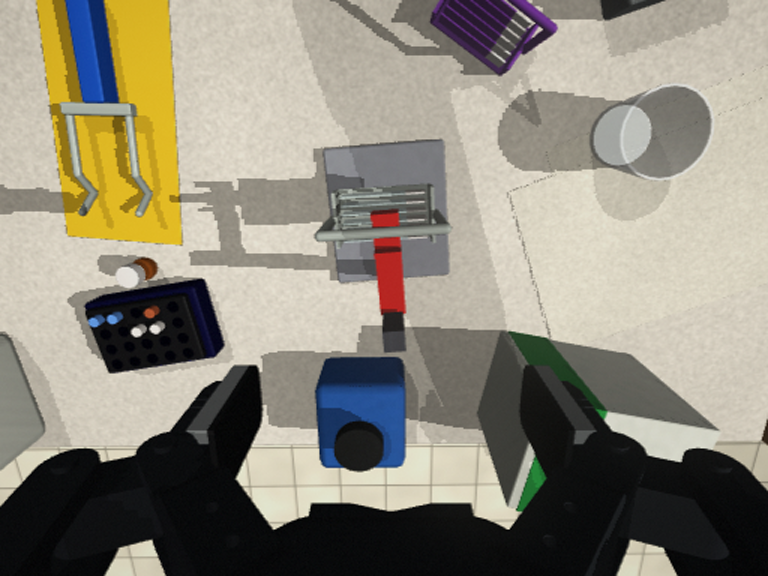

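The wrist view shows the bar from (213,158) to (298,153), the red arm from (256,141) to (262,208), the base corners and the fork's tines (unscaled).

```bash
python3 - <<'E'
from h import *
import pickle
c,im=pickle.load(open('w1.pkl','rb'));hsv=cv2.cvtColor(im,cv2.COLOR_RGB2HSV)
r=lambda a:np.round(np.array(a)*1000,1)
m=cv2.inRange(hsv,(0,150,90),(8,255,255));m[:130]=0;m[215:]=0;m[:,:240]=0;m[:,275:]=0
rows=[(v,np.where(m[v])[0].min(),np.where(m[v])[0].max()) for v in range(130,215) if m[v].any()]
print(rows[0],rows[-1])
a=[onz(c,(l+h+1)/2,v+.5,.176)[:2] for v,l,h in rows if 170<v<205]
a=np.array(a);p=np.polyfit(a[:,0],a[:,1],1);print('arm slope deg',np.degrees(np.arctan(p[0])),'y at .626',np.polyval(p,.626))
print('lip front x (z .192)',r(onz(c,(rows[0][1]+rows[0][2]+1)/2,rows[0][0],.192)))
for z in(.18,):
  P,Q=onz(c,213.5,158.3,z),onz(c,298,152.8,z);print('bar',r(P),r(Q),np.linalg.norm(P-Q)*1000,'deg',np.degrees(np.arctan2(*(Q-P)[[0,1]])),r((P+Q)/2))
cs=np.array([onz(c,u/1.5,v/1.5,.012) for u,v in[(323,149),(443,140),(448,275),(339,282)]]);print('base',r(cs[:,:2]).tolist(),r(cs.mean(0)))
# fork
m=cv2.inRange(hsv,(105,150,80),(125,255,255));m[75:]=0;m[:,120:]=0
# handle top-face
ys,xs=np.where(m);print('blue',xs.min(),xs.max(),ys.max())
Y1,Y2=onz(c,60/1.5,108/1.5,.031),onz(c,135/1.5,108/1.5,.031);print('yoke ends',r(Y1),r(Y2),'deg',np.degrees(np.arctan2(*(Y2-Y1)[[0,1]])))
for n,uv in(('tipL',(83,212)),('tipR',(143,212))):print(n,r(onz(c,uv[0]/1.5,uv[1]/1.5,.033)))
E
```

```text
(142, np.int64(255), np.int64(265)) (209, np.int64(254), np.int64(254))
arm slope deg 4.021857770202913 y at .626 0.2535680581582052
lip front x (z .192) [612.6 257.2 192. ]
bar [631.9 204.5 180. ] [626.6 298.7 180. ] 94.27150555631452 deg -3.2259591631430355 [629.2 251.6 180. ]
base [[569.5, 185.8], [561.6, 313.1], [710.0, 322.7], [717.2, 196.4]] [639.6 254.5  12. ]
blue 44 77 68
yoke ends [528.  -71.1  31. ] [528.7   3.5  31. ] deg 0.5260805575119475
tipL [630.9 -69.   33. ]
tipR [631.5  -5.4  33. ]
```

Emit:
servo_tool:
  deltas:
    - {"gripper": 0,"x": -0.3,"y": -0.3,"z": 0,"yaw": 0}
    - {"gripper": 0,"x": -0.6,"y": -0.6,"z": 0,"yaw": 0}
    - {"gripper": 0,"x": -0.9,"y": -0.9,"z": 0,"yaw": 0}
    - {"gripper": 0,"x": -1,"y": -1,"z": 0,"yaw": 0}

```text
t: 2.33
ee_pos: [0.4935, 0.1039, 0.4379]
ee_rot: [0.006, 1.0, 0.0, 0.001]
wrist_force: [0.6, -0.2, -0.1]
gripper_width: 1.0
grasp_force: 0.0
```

Emit:
servo_tool:
  deltas:
    - {"gripper": 0,"x": 0,"y": -0.3,"z": 0,"yaw": 0}
    - {"gripper": 0,"x": -0.1,"y": -0.6,"z": -0.3,"yaw": 0}
    - {"gripper": 0,"x": -0.14,"y": -0.89,"z": -0.7,"yaw": 0}
    - {"gripper": 0,"x": -0.14,"y": -0.89,"z": -1,"yaw": 0}
    - {"gripper": 0,"x": -0.14,"y": -0.89,"z": -1,"yaw": 0}
    - {"gripper": 0,"x": -0.14,"y": -0.89,"z": -1,"yaw": 0}

```text
t: 3.08
ee_pos: [0.4762, -0.0283, 0.2898]
ee_rot: [0.005, 1.0, -0.0, 0.002]
wrist_force: [0.5, 0.1, -0.1]
gripper_width: 1.004
grasp_force: 0.0
```

```bash
python3 - <<'E'
from h import *
import pickle
s=readout.read_state();c=optics.get_calibration('wrist');im=optics.capture('wrist')
pickle.dump((c,im),open('w2.pkl','wb'));save(im,'w3.png',None,1.5)
print(s['t'],s['ee_pos'],s['ee_rot'])
hsv=cv2.cvtColor(im,cv2.COLOR_RGB2HSV);m=cv2.inRange(hsv,(105,150,60),(125,255,255))
cs,_=cv2.findContours(m,cv2.RETR_EXTERNAL,cv2.CHAIN_APPROX_NONE);k=max(cs,key=cv2.contourArea)
w=np.array([onz(c,u+.5,v+.5,.033)[:2] for u,v in k[:,0]],np.float32)*1000
print(cv2.boundingRect(k),cv2.minAreaRect(w),proj(c,(.478,-.034,.033)))
E
```

```text
3.075 [ 0.47617133 -0.02831309  0.28982538] [ 5.19275402e-03  9.99984884e-01 -1.66859148e-04  1.79997413e-03]
(244, 121, 19, 86) ((472.87322998046875, -35.36521911621094), (20.258804321289062, 97.6663589477539), 88.51930236816406) (np.float64(254.80002715235904), np.float64(170.31568759630915))
```

View pics/w3.png

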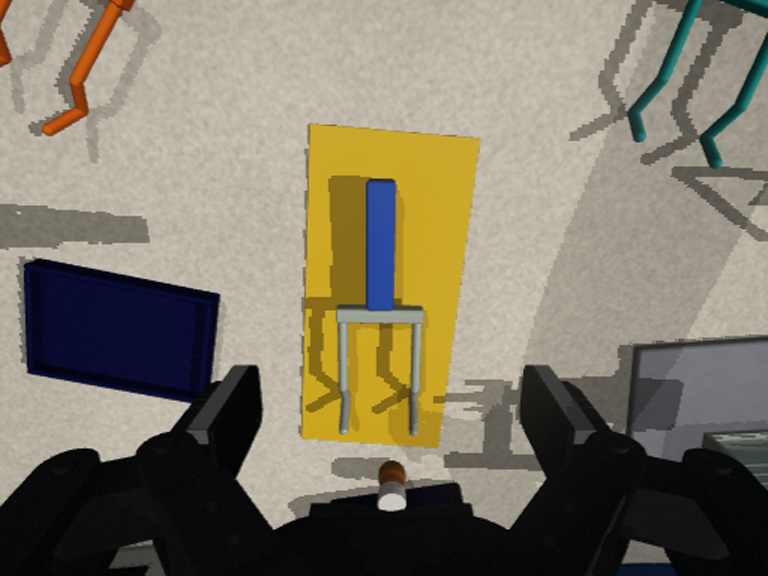

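The fork is centred between the fingers and its handle runs from (254,121) to (254,207). The tray's corners are at about (19,174), (146,196), (138,268) and (19,250). I'll descend and grip.

Emit:
servo_tool:
  deltas:
    - {"gripper": 0,"x": 0,"y": -0.01,"z": -0.4,"yaw": -0.005}
    - {"gripper": 0,"x": 0,"y": -0.01,"z": -0.8,"yaw": -0.005}
    - {"gripper": 0,"x": 0,"y": -0.01,"z": -1,"yaw": -0.005}
    - {"gripper": 0,"x": 0,"y": -0.01,"z": -1,"yaw": -0.005}
    - {"gripper": 0,"x": 0,"y": -0.01,"z": -1,"yaw": -0.005}

```text
t: 3.75
ee_pos: [0.4778, -0.0305, 0.1405]
ee_rot: [0.013, 1.0, -0.0, 0.003]
wrist_force: [0.5, -1.0, 0.1]
gripper_width: 0.997
grasp_force: 0.0
```

Emit:
servo_tool:
  deltas:
    - {"gripper": 0,"x": 0,"y": 0,"z": -0.15,"yaw": 0}
    - {"gripper": 0,"x": 0,"y": 0,"z": -0.3,"yaw": 0}
    - {"gripper": 0,"x": 0,"y": 0,"z": -0.36,"yaw": 0}
    - {"gripper": 0,"x": 0,"y": 0,"z": -0.36,"yaw": 0}
    - {"gripper": 0,"x": 0,"y": 0,"z": -0.36,"yaw": 0}
    - {"gripper": 0,"x": 0,"y": 0,"z": -0.36,"yaw": 0}

```text
t: 4.5
ee_pos: [0.4761, -0.0307, 0.0842]
ee_rot: [0.014, 1.0, -0.0, 0.001]
wrist_force: [0.0, 0.1, 0.5]
gripper_width: 0.997
grasp_force: 0.0
```

Emit:
servo_tool:
  deltas:
    - {"gripper": 255,"x": 0,"y": 0,"z": 0,"yaw": 0}
    - {"gripper": 255,"x": 0,"y": 0,"z": 0,"yaw": 0}
    - {"gripper": 255,"x": 0,"y": 0,"z": 0,"yaw": 0}
    - {"gripper": 255,"x": 0,"y": 0,"z": 0,"yaw": 0}
    - {"gripper": 255,"x": 0,"y": 0,"z": 0,"yaw": 0}
    - {"gripper": 255,"x": 0,"y": 0,"z": 0,"yaw": 0}
    - {"gripper": 255,"x": 0,"y": 0,"z": 0,"yaw": 0}
    - {"gripper": 255,"x": 0,"y": 0,"z": 0,"yaw": 0}
  squeeze: 90

```text
t: 5.5
ee_pos: [0.4758, -0.0306, 0.0835]
ee_rot: [0.014, 1.0, -0.0, 0.0]
wrist_force: [0.5, -0.8, 3.9]
gripper_width: 0.238
grasp_force: 89.8
```

```bash
python3 - <<'E'
from h import *
import pickle
s=readout.read_state();print({k:np.round(s[k],4).tolist() for k in('t','ee_pos','ee_rot','wrist_force','gripper_width','grasp_force')})
c,im=pickle.load(open('w2.pkl','rb'))
hsv=cv2.cvtColor(im,cv2.COLOR_RGB2HSV);m=cv2.inRange(hsv,(110,100,10),(130,255,130));m[:,150:]=0;m[:165]=0;m[275:]=0
k=cv2.convexHull(max(cv2.findContours(m,0,1)[0],key=cv2.contourArea));q=cv2.approxPolyDP(k,6,True)[:,0];print(q.tolist())
print(np.round([onz(c,u,v,.018)*1000 for u,v in q],1).tolist(), np.round(np.mean([onz(c,u,v,.018)*1000 for u,v in q],0),1))
E
```

```text
{'t': 5.5, 'ee_pos': [0.4758, -0.0306, 0.0835], 'ee_rot': [0.0137, 0.9999, -0.0001, 0.0004], 'wrist_force': [0.4594, -0.8484, 3.8921], 'gripper_width': 0.2375, 'grasp_force': 89.8294}
[[16, 176], [145, 196], [140, 256], [128, 268], [19, 248]]
[[485.8, -318.1, 18.0], [512.3, -168.0, 18.0], [594.3, -184.9, 18.0], [611.9, -203.1, 18.0], [581.2, -338.9, 18.0]] [ 557.1 -242.6   18. ]
```

Grip is firm and there's no slip. I'll lift, move to the pre-entry pose in front of the hook and turn to the stand's yaw.

Emit:
servo_tool:
  deltas:
    - {"gripper": 255,"x": 0,"y": 0,"z": 0.1,"yaw": 0}
    - {"gripper": 255,"x": 0,"y": 0,"z": 0.3,"yaw": 0}
    - {"gripper": 255,"x": 0,"y": 0,"z": 0.55,"yaw": 0}
    - {"gripper": 255,"x": -0.1,"y": 0,"z": 0.81,"yaw": 0}
    - {"gripper": 255,"x": -0.25,"y": 0.15,"z": 0.81,"yaw": 0.01}
    - {"gripper": 255,"x": -0.43,"y": 0.4,"z": 0.81,"yaw": 0.02}
    - {"gripper": 255,"x": -0.43,"y": 0.7,"z": 0.81,"yaw": 0.027}
    - {"gripper": 255,"x": -0.43,"y": 1,"z": 0.81,"yaw": 0.027}
    - {"gripper": 255,"x": -0.43,"y": 1,"z": 0.81,"yaw": 0.027}

```text
t: 6.62
ee_pos: [0.4099, 0.1215, 0.2047]
ee_rot: [-0.031, 1.0, 0.0, -0.0]
wrist_force: [0.1, -0.6, -2.0]
gripper_width: 0.24
grasp_force: 89.3
```

Emit:
servo_tool:
  deltas:
    - {"gripper": 255,"x": 0,"y": 0.2,"z": 0,"yaw": 0}
    - {"gripper": 255,"x": 0,"y": 0.5,"z": 0,"yaw": 0}
    - {"gripper": 255,"x": 0,"y": 0.7,"z": 0,"yaw": 0}
    - {"gripper": 255,"x": 0,"y": 0.8,"z": 0,"yaw": 0}
    - {"gripper": 255,"x": 0,"y": 0.8,"z": 0,"yaw": 0}
    - {"gripper": 255,"x": 0,"y": 0.8,"z": 0,"yaw": 0}
    - {"gripper": 255,"x": 0,"y": 0.8,"z": 0,"yaw": 0}

```text
t: 7.5
ee_pos: [0.411, 0.2385, 0.2045]
ee_rot: [-0.028, 1.0, -0.0, -0.0]
wrist_force: [-0.4, 0.1, -1.1]
gripper_width: 0.239
grasp_force: 89.3
```

```bash
python3 - <<'E'
from h import *
import pickle
s=readout.read_state();print({k:np.round(s[k],4).tolist() for k in('t','ee_pos','ee_rot','wrist_force','gripper_width','grasp_force')})
W=optics.capture('wrist');c=optics.get_calibration('wrist');pickle.dump((c,W),open('w3.pkl','wb'))
t=optics.capture('top');S=optics.capture('side')
a=cv2.resize(W,(512,384));b=cv2.resize(S[110:260,180:330],(288,288),interpolation=2);
out=np.zeros((384,800,3),np.uint8);out[:,:512]=a;out[:288,512:]=b
save(out,'e1.png')
E
```

```text
{'t': 7.5, 'ee_pos': [0.411, 0.2385, 0.2045], 'ee_rot': [-0.028, 0.9996, -0.0001, -0.0001], 'wrist_force': [-0.4264, 0.0957, -1.0872], 'gripper_width': 0.2389, 'grasp_force': 89.296}
```

View pics/e1.png

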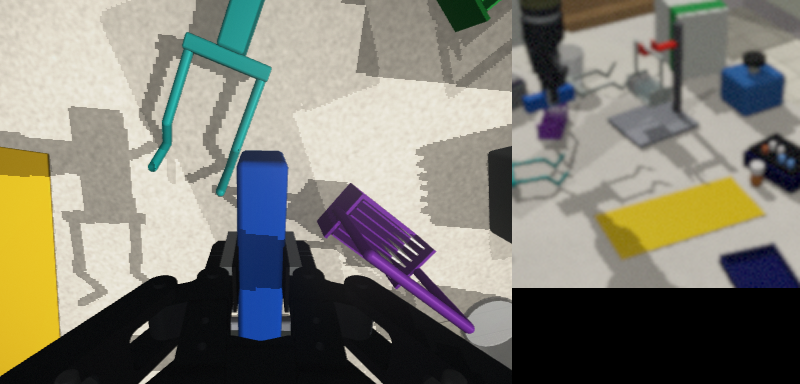

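The side crop shows the fork's tines in front of the rack, tips at about (234,144) in the side picture. In the wrist view the handle sits straight between the fingers and the purple rack is below and clear.

```bash
python3 - <<'E'
from h import *
s=readout.read_state();p=np.array(s['ee_pos']);th=np.radians(3.2)
S=optics.get_calibration('side');T=optics.get_calibration('top')
f=lambda x,y,z:p+np.array([(x+.002)*np.cos(th)-y*np.sin(th),(x+.002)*np.sin(th)+y*np.cos(th),z-.0805])
for y in(.03,-.03):
  P=f(.155,y,.030);print(np.round(P,4),np.round(proj(S,P),1),'top',np.round(proj(T,P),1))
im=optics.capture('top');out=np.hstack([cv2.resize(im[120:200,150:230],(480,480),interpolation=2),np.zeros((480,1,3),np.uint8)])
a=optics.capture('side')[110:170,200:300];out=np.vstack([cv2.resize(im[120:180,140:240],(700,420//1)[:2],interpolation=2)[:290],cv2.resize(a,(700,300),interpolation=2)]);save(out,'e2.png')
E
```

```text
[0.5661 0.2776 0.1542] [232.7 141.5] top [175.3 169.8]
[0.5694 0.2177 0.1542] [241.  147.7] top [192.1 168.7]
```

View pics/e2.png

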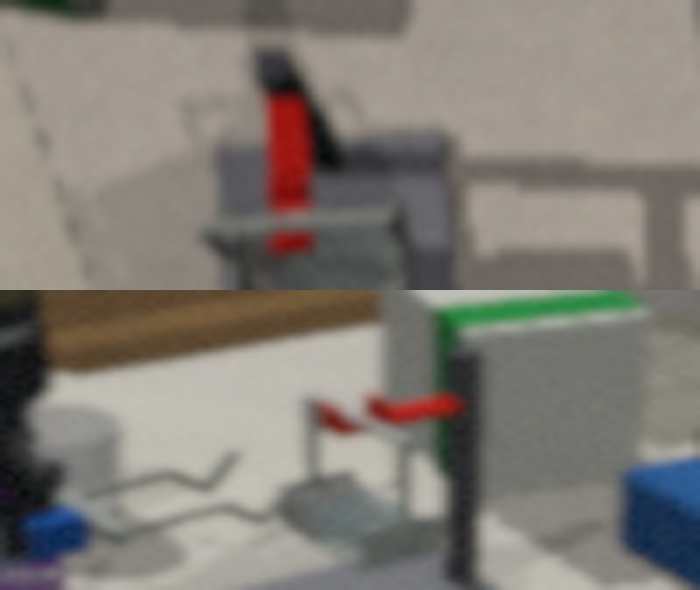

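The left tip is at (234,143) in the side picture against a predicted (233,141.5), so the fork lies as modelled. Going in.

Emit:
servo_tool:
  deltas:
    - {"gripper": 255,"x": 0.05,"y": 0,"z": 0.03,"yaw": 0}
    - {"gripper": 255,"x": 0.12,"y": 0.005,"z": 0.03,"yaw": 0}
    - {"gripper": 255,"x": 0.2,"y": 0.01,"z": 0.03,"yaw": 0}
    - {"gripper": 255,"x": 0.28,"y": 0.015,"z": 0.03,"yaw": 0}
    - {"gripper": 255,"x": 0.36,"y": 0.02,"z": 0.03,"yaw": 0}
    - {"gripper": 255,"x": 0.44,"y": 0.025,"z": 0.03,"yaw": 0}
    - {"gripper": 255,"x": 0.5,"y": 0.03,"z": 0.03,"yaw": 0}
    - {"gripper": 255,"x": 0.54,"y": 0.035,"z": 0.03,"yaw": 0}
    - {"gripper": 255,"x": 0.54,"y": 0.035,"z": 0.03,"yaw": 0}
    - {"gripper": 255,"x": 0.54,"y": 0.035,"z": 0.03,"yaw": 0}
    - {"gripper": 255,"x": 0.54,"y": 0.035,"z": 0.03,"yaw": 0}

```text
t: 9.12
ee_pos: [0.4916, 0.2447, 0.2091]
ee_rot: [-0.029, 1.0, -0.0, -0.0]
wrist_force: [-0.5, -0.5, -1.4]
gripper_width: 0.241
grasp_force: 89.3
```

```bash
python3 - <<'E'
from h import *
s=readout.read_state();print({k:np.round(s[k],4).tolist() for k in('t','ee_pos','ee_rot','wrist_force','torque')})
a=optics.capture('side')[100:175,200:300];t=optics.capture('top')[120:200,150:230]
out=np.zeros((525,800,3),np.uint8);out[:,:]=0;out[:375,:500]=cv2.resize(a,(500,375),interpolation=2);out[:300,500:]=cv2.resize(t,(300,300),interpolation=2)
save(out,'e3.png')
E
```

```text
{'t': 9.125, 'ee_pos': [0.4916, 0.2447, 0.2091], 'ee_rot': [-0.0288, 0.9996, -0.0, -0.0001], 'wrist_force': [-0.4892, -0.5009, -1.4449], 'torque': [-0.0663, 0.0773, 0.006]}
```

View pics/e3.png

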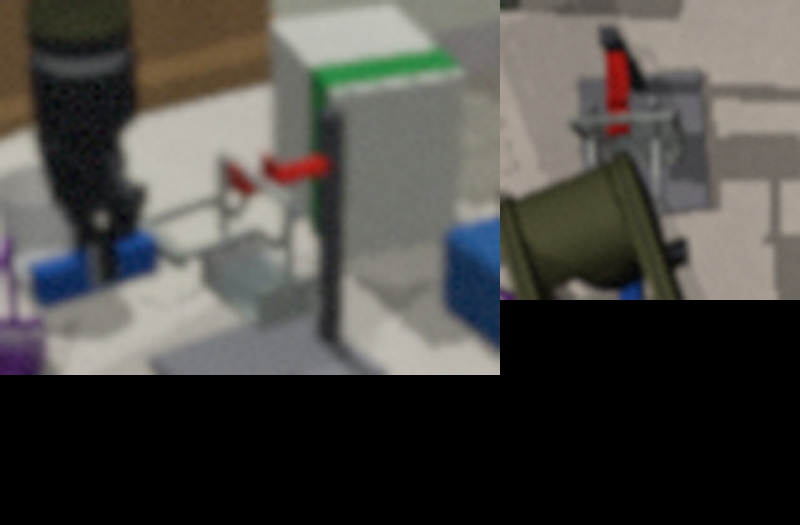

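Both tines are inside the handle window and straddle the red arm (top crop, tines at 595 and 655, arm at 620). No contact force yet. I'll lift slowly.

Emit:
servo_tool:
  deltas:
    - {"gripper": 255,"x": 0,"y": 0,"z": 0.05,"yaw": 0}
    - {"gripper": 255,"x": 0,"y": 0,"z": 0.1,"yaw": 0}
    - {"gripper": 255,"x": 0,"y": 0,"z": 0.14,"yaw": 0}
    - {"gripper": 255,"x": 0,"y": 0,"z": 0.17,"yaw": 0}
    - {"gripper": 255,"x": 0,"y": 0,"z": 0.2,"yaw": 0}
    - {"gripper": 255,"x": 0,"y": 0,"z": 0.23,"yaw": 0}
    - {"gripper": 255,"x": 0,"y": 0,"z": 0.26,"yaw": 0}
    - {"gripper": 255,"x": 0,"y": 0,"z": 0.29,"yaw": 0}
    - {"gripper": 255,"x": 0,"y": 0,"z": 0.32,"yaw": 0}
    - {"gripper": 255,"x": 0,"y": 0,"z": 0.36,"yaw": 0}
    - {"gripper": 255,"x": 0,"y": 0,"z": 0.4,"yaw": 0}
    - {"gripper": 255,"x": 0,"y": 0,"z": 0.44,"yaw": 0}
    - {"gripper": 255,"x": 0,"y": 0,"z": 0.47,"yaw": 0}
    - {"gripper": 255,"x": 0,"y": 0,"z": 0.47,"yaw": 0}
    - {"gripper": 255,"x": 0,"y": 0,"z": 0.47,"yaw": 0}
    - {"gripper": 255,"x": 0,"y": 0,"z": 0.47,"yaw": 0}

```text
t: 11.22
ee_pos: [0.4918, 0.2446, 0.2792]
ee_rot: [-0.029, 1.0, -0.0, -0.0]
wrist_force: [0.0, 0.5, -2.2]
gripper_width: 0.237
grasp_force: 89.1
```

```bash
python3 - <<'E'
from h import *
s=readout.read_state();print({k:np.round(s[k],4).tolist() for k in('t','ee_pos','ee_rot','wrist_force','torque')})
a=optics.capture('side')[100:175,200:300];t=optics.capture('top')[120:200,150:230]
out=np.zeros((375,800,3),np.uint8);out[:375,:500]=cv2.resize(a,(500,375),interpolation=2);out[:300,500:]=cv2.resize(t,(300,300),interpolation=2)
save(out,'e4.png')
E
```

```text
{'t': 11.225, 'ee_pos': [0.4918, 0.2446, 0.2792], 'ee_rot': [-0.0287, 0.9996, -0.0001, -0.0003], 'wrist_force': [0.0293, 0.5044, -2.1751], 'torque': [-0.0031, 0.1526, -0.0207]}
```

View pics/e4.png

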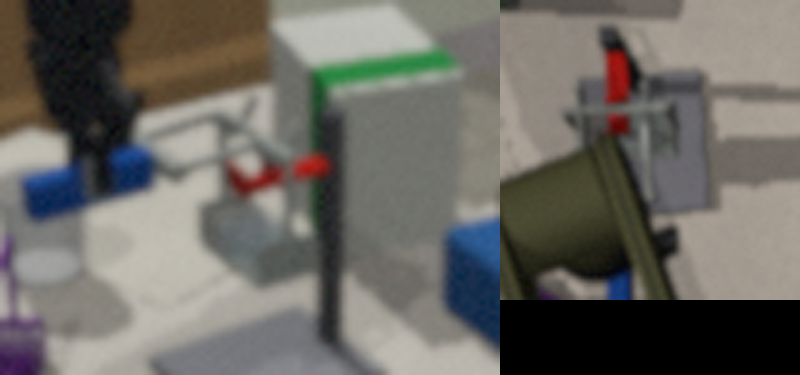

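The rack hangs on the fork with its bar above the red lips, and the wrist carries about 1 N more. Backing out slowly. I've now viewed 11 pictures, one over the limit of 10, so I'll work from numbers for the rest.

Emit:
servo_tool:
  deltas:
    - {"gripper": 255,"x": -0.01,"y": 0,"z": 0,"yaw": 0}
    - {"gripper": 255,"x": -0.03,"y": 0,"z": 0,"yaw": 0}
    - {"gripper": 255,"x": -0.06,"y": 0,"z": 0,"yaw": 0}
    - {"gripper": 255,"x": -0.1,"y": -0.005,"z": 0,"yaw": 0}
    - {"gripper": 255,"x": -0.15,"y": -0.01,"z": 0,"yaw": 0}
    - {"gripper": 255,"x": -0.2,"y": -0.01,"z": 0,"yaw": 0}
    - {"gripper": 255,"x": -0.26,"y": -0.015,"z": 0,"yaw": 0}
    - {"gripper": 255,"x": -0.32,"y": -0.02,"z": 0,"yaw": 0}
    - {"gripper": 255,"x": -0.38,"y": -0.02,"z": 0,"yaw": 0}
    - {"gripper": 255,"x": -0.44,"y": -0.025,"z": 0,"yaw": 0}
    - {"gripper": 255,"x": -0.49,"y": -0.03,"z": 0,"yaw": 0}
    - {"gripper": 255,"x": -0.53,"y": -0.03,"z": 0,"yaw": 0}
    - {"gripper": 255,"x": -0.56,"y": -0.03,"z": 0,"yaw": 0}
    - {"gripper": 255,"x": -0.58,"y": -0.03,"z": 0,"yaw": 0}
    - {"gripper": 255,"x": -0.59,"y": -0.03,"z": 0,"yaw": 0}
    - {"gripper": 255,"x": -0.6,"y": -0.03,"z": 0,"yaw": 0}
    - {"gripper": 255,"x": -0.6,"y": -0.03,"z": 0,"yaw": 0}
    - {"gripper": 255,"x": -0.6,"y": -0.03,"z": 0,"yaw": 0}

```text
t: 13.58
ee_pos: [0.402, 0.2402, 0.2796]
ee_rot: [-0.029, 1.0, -0.0, 0.0]
wrist_force: [0.5, 0.0, -1.5]
gripper_width: 0.236
grasp_force: 89.2
```

Emit:
servo_tool:
  deltas:
    - {"gripper": 255,"x": 0,"y": -0.01,"z": 0,"yaw": 0}
    - {"gripper": 255,"x": 0,"y": -0.03,"z": 0,"yaw": 0}
    - {"gripper": 255,"x": 0,"y": -0.06,"z": 0,"yaw": -0.002}
    - {"gripper": 255,"x": 0,"y": -0.1,"z": 0,"yaw": -0.004}
    - {"gripper": 255,"x": 0,"y": -0.16,"z": 0,"yaw": -0.006}
    - {"gripper": 255,"x": 0,"y": -0.23,"z": 0,"yaw": -0.008}
    - {"gripper": 255,"x": 0,"y": -0.31,"z": 0,"yaw": -0.01}
    - {"gripper": 255,"x": 0,"y": -0.4,"z": 0,"yaw": -0.012}
    - {"gripper": 255,"x": 0,"y": -0.5,"z": 0,"yaw": -0.014}
    - {"gripper": 255,"x": 0,"y": -0.6,"z": 0,"yaw": -0.016}
    - {"gripper": 255,"x": 0,"y": -0.7,"z": 0,"yaw": -0.018}
    - {"gripper": 255,"x": 0,"y": -0.8,"z": 0,"yaw": -0.021}
    - {"gripper": 255,"x": 0,"y": -0.9,"z": 0,"yaw": -0.024}
    - {"gripper": 255,"x": 0,"y": -1,"z": 0,"yaw": -0.027}

```text
t: 15.32
ee_pos: [0.4019, 0.0892, 0.2796]
ee_rot: [0.014, 1.0, -0.0, 0.0]
wrist_force: [-0.6, 0.3, -1.6]
gripper_width: 0.239
grasp_force: 89.1
```

Emit:
servo_tool:
  deltas:
    - {"gripper": 255,"x": 0,"y": -0.1,"z": 0,"yaw": -0.003}
    - {"gripper": 255,"x": 0,"y": -0.2,"z": 0,"yaw": -0.006}
    - {"gripper": 255,"x": 0,"y": -0.3,"z": 0,"yaw": -0.009}
    - {"gripper": 255,"x": 0,"y": -0.4,"z": 0,"yaw": -0.012}
    - {"gripper": 255,"x": 0,"y": -0.5,"z": 0,"yaw": -0.015}
    - {"gripper": 255,"x": 0,"y": -0.6,"z": 0,"yaw": -0.018}
    - {"gripper": 255,"x": 0,"y": -0.7,"z": 0,"yaw": -0.021}
    - {"gripper": 255,"x": 0,"y": -0.8,"z": 0,"yaw": -0.024}
    - {"gripper": 255,"x": 0,"y": -0.9,"z": 0,"yaw": -0.027}
    - {"gripper": 255,"x": 0,"y": -1,"z": 0,"yaw": -0.03}

```text
t: 16.58
ee_pos: [0.4019, -0.0608, 0.2796]
ee_rot: [0.061, 0.998, 0.0, 0.0]
wrist_force: [0.4, -0.4, -2.3]
gripper_width: 0.237
grasp_force: 89.1
```

Emit:
servo_tool:
  deltas:
    - {"gripper": 255,"x": 0,"y": -0.1,"z": 0,"yaw": -0.003}
    - {"gripper": 255,"x": 0,"y": -0.2,"z": 0,"yaw": -0.006}
    - {"gripper": 255,"x": 0,"y": -0.3,"z": 0,"yaw": -0.009}
    - {"gripper": 255,"x": 0,"y": -0.4,"z": 0,"yaw": -0.012}
    - {"gripper": 255,"x": 0,"y": -0.5,"z": 0,"yaw": -0.015}
    - {"gripper": 255,"x": 0,"y": -0.59,"z": 0,"yaw": -0.018}
    - {"gripper": 255,"x": 0,"y": -0.67,"z": 0,"yaw": -0.021}
    - {"gripper": 255,"x": 0,"y": -0.74,"z": 0,"yaw": -0.024}
    - {"gripper": 255,"x": 0,"y": -0.8,"z": 0,"yaw": -0.025}
    - {"gripper": 255,"x": 0,"y": -0.85,"z": 0,"yaw": -0.025}
    - {"gripper": 255,"x": 0,"y": -0.89,"z": 0,"yaw": -0.025}
    - {"gripper": 255,"x": 0,"y": -0.92,"z": 0,"yaw": -0.025}
    - {"gripper": 255,"x": 0,"y": -0.94,"z": 0,"yaw": -0.025}
    - {"gripper": 255,"x": 0,"y": -0.95,"z": 0,"yaw": -0.025}
    - {"gripper": 255,"x": 0,"y": -0.95,"z": 0,"yaw": -0.025}
    - {"gripper": 255,"x": 0,"y": -0.95,"z": 0,"yaw": -0.025}

```text
t: 18.58
ee_pos: [0.4019, -0.2022, 0.2796]
ee_rot: [0.1, 0.995, 0.0, 0.0]
wrist_force: [0.1, 0.1, -2.3]
gripper_width: 0.237
grasp_force: 89.1
```

```bash
python3 - <<'E'
from h import *
s=readout.read_state();print({k:np.round(s[k],4).tolist() for k in('t','ee_pos','ee_rot','wrist_force','torque','grasp_force')})
p=np.array(s['ee_pos']);q=s['ee_rot'];th=2*np.arctan2(q[1],q[0])-np.pi;print('yaw',np.degrees(th))
f=lambda x,y,z:p+np.array([(x+.002)*np.cos(th)-y*np.sin(th),(x+.002)*np.sin(th)+y*np.cos(th),z-.0805])
print('seat',f(.135,0,.0195))
t0=np.load('top.npy').astype(int);s0=np.load('side.npy').astype(int)
t=optics.capture('top');S=optics.capture('side');np.save('t2.npy',t);np.save('s2.npy',S)
for n,im in(('top',t),('side',S)):
  c=optics.get_calibration(n)
  for y in(.047,-.047):print(n,'bar end pred',np.round(proj(c,f(.135,y,.0195)),1))
  for y in(.045,-.045):print(n,'underside pred',np.round(proj(c,f(.135,y,.0195-.105)),1))
# wire (bright grey) columns in top around predicted bar
hs=cv2.cvtColor(t,cv2.COLOR_RGB2HSV);c=optics.get_calibration('top');u,v=map(int,proj(c,f(.135,0,.0195)));print(u,v)
d=np.abs(t.astype(int)-t0).sum(2)>60
for r in range(v-12,v+14,2):print(r,''.join('#' if x else '.' for x in d[r,u-28:u+28]))
u,v=map(int,proj(optics.get_calibration('side'),f(.135,0,-.03)));d=np.abs(S.astype(int)-s0).sum(2)>60;print(u,v)
for r in range(v-30,v+34,2):print(r,''.join('#' if x else '.' for x in d[r,u-40:u+40]))
E
```

```text
{'t': 18.575, 'ee_pos': [0.4019, -0.2022, 0.2796], 'ee_rot': [0.0998, 0.995, 0.0, 0.0], 'wrist_force': [0.1221, 0.1476, -2.2614], 'torque': [0.0391, 0.1716, 0.0387], 'grasp_force': 89.1223}
yaw -11.457700126056515
seat [ 0.53617535 -0.22941908  0.21863148]
top bar end pred [306.6 170.9]
top bar end pred [333.6 175.9]
top underside pred [303.3 175.8]
top underside pred [327.5 180.3]
side bar end pred [299.5 186.7]
side bar end pred [313.7 205. ]
side underside pred [298. 216.]
side underside pred [310.7 234.4]
320 173
161 ........................................................
163 ........................................................
165 ....................###.................................
167 ..............#....####.................................
169 .............#########...............###................
171 .............#################......#####...............
173 ............############################................
175 ...........#################################............
177 ...........#################################............
179 ...........#############
[... 2243 characters left out ...]
....................
227 ##########......#####............#######################........................
229 ##################..............#######################.........................
231 ##.......#####...................######################.........................
233 ...........##......................####################.........................
235 ....................................##################..........................
237 ....................................##############..............................
239 ......................................####......................................
241 ................................................................................
```

The fork and rack match predictions in both views. I'll align over the tray and lower.

Emit:
servo_tool:
  deltas:
    - {"gripper": 255,"x": 0.01,"y": -0.02,"z": 0,"yaw": 0}
    - {"gripper": 255,"x": 0.03,"y": -0.06,"z": -0.02,"yaw": 0}
    - {"gripper": 255,"x": 0.05,"y": -0.1,"z": -0.05,"yaw": 0}
    - {"gripper": 255,"x": 0.06,"y": -0.14,"z": -0.1,"yaw": 0}
    - {"gripper": 255,"x": 0.07,"y": -0.16,"z": -0.16,"yaw": 0}
    - {"gripper": 255,"x": 0.07,"y": -0.17,"z": -0.22,"yaw": 0}
    - {"gripper": 255,"x": 0.07,"y": -0.17,"z": -0.28,"yaw": 0}
    - {"gripper": 255,"x": 0.07,"y": -0.17,"z": -0.34,"yaw": 0}
    - {"gripper": 255,"x": 0.07,"y": -0.17,"z": -0.4,"yaw": 0}
    - {"gripper": 255,"x": 0.07,"y": -0.17,"z": -0.45,"yaw": 0}
    - {"gripper": 255,"x": 0.07,"y": -0.17,"z": -0.49,"yaw": 0}
    - {"gripper": 255,"x": 0.07,"y": -0.17,"z": -0.52,"yaw": 0}
    - {"gripper": 255,"x": 0.07,"y": -0.17,"z": -0.54,"yaw": 0}
    - {"gripper": 255,"x": 0.07,"y": -0.17,"z": -0.55,"yaw": 0}
    - {"gripper": 255,"x": 0.07,"y": -0.17,"z": -0.55,"yaw": 0}
    - {"gripper": 255,"x": 0.07,"y": -0.17,"z": -0.55,"yaw": 0}
    - {"gripper": 255,"x": 0.07,"y": -0.17,"z": -0.55,"yaw": 0}

```text
t: 20.8
ee_pos: [0.4125, -0.2279, 0.1973]
ee_rot: [0.1, 0.995, -0.0, 0.0]
wrist_force: [-0.7, -1.2, -2.5]
gripper_width: 0.236
grasp_force: 89.1
```

```bash
cat > chk.py <<'E'
from h import *
s=readout.read_state();print({k:np.round(s[k],4).tolist() for k in('t','ee_pos','ee_rot','wrist_force','torque','grasp_force')})
p=np.array(s['ee_pos']);q=s['ee_rot'];th=2*np.arctan2(q[1],q[0])-np.pi;print('yaw',np.degrees(th))
f=lambda x,y,z:p+np.array([(x+.002)*np.cos(th)-y*np.sin(th),(x+.002)*np.sin(th)+y*np.cos(th),z-.0805])
print('seat',f(.135,0,.0195))
t=optics.capture('top');c=optics.get_calibration('top')
# tray navy vs rack grey inside tray
hs=cv2.cvtColor(t,cv2.COLOR_RGB2HSV);nav=cv2.inRange(hs,(110,100,5),(130,255,130))
R=np.array([[np.cos(np.radians(-11.5)),-np.sin(np.radians(-11.5))],[np.sin(np.radians(-11.5)),np.cos(np.radians(-11.5))]])
o=np.array([.547,-.255])
print('navy map: rows x +50..-50 mm (tray frame), cols y +75..-75, z=.018')
for x in range(50,-51,-8):
  l=''
  for y in range(75,-76,-5):
    P=o+R@np.array([x,y])/1000;u,v=proj(c,(*P,.018));l+='.' if nav[int(round(v)),int(round(u))] else '#'
  print('%4d'%x,l)
E
python3 chk.py
```

```text
{'t': 20.8, 'ee_pos': [0.4125, -0.2279, 0.1973], 'ee_rot': [0.0999, 0.995, -0.0001, 0.0002], 'wrist_force': [-0.6784, -1.2246, -2.5357], 'torque': [0.0176, 0.0925, 0.0028], 'grasp_force': 89.1228}
yaw -11.468803395445741
seat [ 0.54676282 -0.25513074  0.13633375]
navy map: rows x +50..-50 mm (tray frame), cols y +75..-75, z=.018
  50 ###############################
  42 ##.........###..........###...#
  34 ##.....#######..#.......###...#
  26 #.....#########################
  18 ##....#########################
  10 ##....#########################
   2 #.....######################.##
  -6 ##....######################.##
 -14 #.....#####################...#
 -22 ##....######################..#
 -30 ##........####...##########..##
 -38 #..........###..###############
 -46 ###############################
```

The rack is centred over the tray once parallax is allowed for. Final slow lowering.

Emit:
servo_tool:
  deltas:
    - {"gripper": 255,"x": 0,"y": 0,"z": -0.02,"yaw": 0}
    - {"gripper": 255,"x": 0,"y": 0,"z": -0.04,"yaw": 0}
    - {"gripper": 255,"x": 0,"y": 0,"z": -0.06,"yaw": 0}
    - {"gripper": 255,"x": 0,"y": 0,"z": -0.08,"yaw": 0}
    - {"gripper": 255,"x": 0,"y": 0,"z": -0.1,"yaw": 0}
    - {"gripper": 255,"x": 0,"y": 0,"z": -0.11,"yaw": 0}
    - {"gripper": 255,"x": 0,"y": 0,"z": -0.12,"yaw": 0}
    - {"gripper": 255,"x": 0,"y": 0,"z": -0.13,"yaw": 0}
    - {"gripper": 255,"x": 0,"y": 0,"z": -0.14,"yaw": 0}
    - {"gripper": 255,"x": 0,"y": 0,"z": -0.15,"yaw": 0}
    - {"gripper": 255,"x": 0,"y": 0,"z": -0.16,"yaw": 0}
    - {"gripper": 255,"x": 0,"y": 0,"z": -0.17,"yaw": 0}
    - {"gripper": 255,"x": 0,"y": 0,"z": -0.18,"yaw": 0}
    - {"gripper": 255,"x": 0,"y": 0,"z": -0.19,"yaw": 0}
    - {"gripper": 255,"x": 0,"y": 0,"z": -0.2,"yaw": 0}
    - {"gripper": 255,"x": 0,"y": 0,"z": -0.2,"yaw": 0}

```text
t: 22.85
ee_pos: [0.4123, -0.2278, 0.167]
ee_rot: [0.1, 0.995, 0.0, -0.0]
wrist_force: [-0.1, 0.2, -1.4]
gripper_width: 0.237
grasp_force: 89.3
```

Emit:
servo_tool:
  deltas:
    - {"gripper": 255,"x": 0,"y": 0,"z": -0.02,"yaw": 0}
    - {"gripper": 255,"x": 0,"y": 0,"z": -0.04,"yaw": 0}
    - {"gripper": 255,"x": 0,"y": 0,"z": -0.07,"yaw": 0}
    - {"gripper": 255,"x": 0,"y": 0,"z": -0.1,"yaw": 0}
    - {"gripper": 255,"x": 0,"y": 0,"z": -0.13,"yaw": 0}
    - {"gripper": 255,"x": 0,"y": 0,"z": -0.15,"yaw": 0}
    - {"gripper": 255,"x": 0,"y": 0,"z": -0.17,"yaw": 0}
    - {"gripper": 255,"x": 0,"y": 0,"z": -0.18,"yaw": 0}
    - {"gripper": 255,"x": 0,"y": 0,"z": -0.18,"yaw": 0}
    - {"gripper": 255,"x": 0,"y": 0,"z": -0.18,"yaw": 0}

```text
t: 24.1
ee_pos: [0.4125, -0.2279, 0.1403]
ee_rot: [0.1, 0.995, -0.0, 0.0]
wrist_force: [-0.2, 0.4, -1.0]
gripper_width: 0.239
grasp_force: 89.3
```

```bash
python3 chk.py; python3 - <<'E'
from h import *
S=optics.capture('side');np.save('s3.npy',S);s0=np.load('side.npy').astype(int);c=optics.get_calibration('side')
R=lambda x,y,z:(.547+x*.98+y*.199,-.255-x*.199+y*.98,z)
for n,P in(('barL',R(0,.047,.11)),('barR',R(0,-.047,.11)),('botL',R(0,.045,.005)),('botR',R(0,-.045,.005)),('topfaceR',R(0,-.045,.041)),('tineL@tip',R(.02,.03,.0875)),('tineR@tip',R(.02,-.03,.0875))):print(n,np.round(proj(c,P),1))
d=np.abs(S.astype(int)-s0).sum(2)>60;u,v=map(int,proj(c,R(0,0,.06)))
for r in range(v-36,v+30,2):print(r,''.join('#' if x else '.' for x in d[r,u-40:u+40]),u-40)
E
```

```text
{'t': 24.1, 'ee_pos': [0.4125, -0.2279, 0.1403], 'ee_rot': [0.0999, 0.995, -0.0001, 0.0001], 'wrist_force': [-0.1914, 0.3699, -0.963], 'torque': [0.0091, 0.0107, 0.0314], 'grasp_force': 89.264}
yaw -11.469175017111505
seat [ 0.54674265 -0.25512433  0.0792613 ]
navy map: rows x +50..-50 mm (tray frame), cols y +75..-75, z=.018
  50 ###############################
  42 ##.........#..................#
  34 ##........###..........###....#
  26 ##....#####################...#
  18 ##....#########################
  10 #.....#######################.#
   2 #....#######################.##
  -6 ##....#####################..##
 -14 ##....#####################...#
 -22 ##...######################...#
 -30 ##.....#.################....##
 -38 #........###...##########.....#
 -46 ##########################...##
barL [305.6 220. ]
barR [319.5 239.7]
botL [303.8 246.6]
botR [316.4 266.1]
topfaceR [317.3 257.2]
tineL@tip [313.6 227.8]
tineR@tip [322.6 240.3]
206 ###################............................................................. 271
208 ###########.####...................................
[... 2092 characters left out ...]
.....................###########################......................... 271
258 .............................###########################........................ 271
260 ...............................########################......................... 271
262 ...............................########################......................... 271
264 .................................######################......................... 271
266 ..................................####################.......................... 271
268 ....................................############................................ 271
270 ........................................#....................................... 271
```

The rack stands in the tray: its bar ends appear where predicted at (305,220) and (319,239), and the load torque has gone. Drawing the fork straight back.

Emit:
servo_tool:
  deltas:
    - {"gripper": 255,"x": -0.03,"y": 0.006,"z": 0,"yaw": 0}
    - {"gripper": 255,"x": -0.08,"y": 0.016,"z": 0,"yaw": 0}
    - {"gripper": 255,"x": -0.14,"y": 0.028,"z": 0,"yaw": 0}
    - {"gripper": 255,"x": -0.2,"y": 0.04,"z": 0,"yaw": 0}
    - {"gripper": 255,"x": -0.26,"y": 0.052,"z": 0,"yaw": 0}
    - {"gripper": 255,"x": -0.32,"y": 0.064,"z": 0,"yaw": 0}
    - {"gripper": 255,"x": -0.38,"y": 0.076,"z": 0,"yaw": 0}
    - {"gripper": 255,"x": -0.44,"y": 0.088,"z": 0,"yaw": 0}
    - {"gripper": 255,"x": -0.49,"y": 0.098,"z": 0,"yaw": 0}
    - {"gripper": 255,"x": -0.49,"y": 0.098,"z": 0,"yaw": 0}
    - {"gripper": 255,"x": -0.49,"y": 0.098,"z": 0.2,"yaw": 0}
    - {"gripper": 255,"x": -0.49,"y": 0.098,"z": 0.5,"yaw": 0}
    - {"gripper": 255,"x": -0.49,"y": 0.098,"z": 0.5,"yaw": 0}
    - {"gripper": 255,"x": -0.49,"y": 0.098,"z": 0.5,"yaw": 0}

```text
t: 25.95
ee_pos: [0.3388, -0.213, 0.2146]
ee_rot: [0.1, 0.995, 0.0, -0.0]
wrist_force: [0.4, -0.1, -2.4]
gripper_width: 0.232
grasp_force: 89.3
```

```bash
python3 chk.py | tail -n 14; python3 - <<'E'
from h import *
print(readout.read_state()['ee_pos'])
S=optics.capture('side');s3=np.load('s3.npy').astype(int)
d=np.abs(S.astype(int)-s3).sum(2)>60
for r in range(214,276,3):print(r,''.join('#' if x else '.' for x in d[r,290:335]))
E
```

```text
navy map: rows x +50..-50 mm (tray frame), cols y +75..-75, z=.018
  50 ###############################
  42 ##............................#
  34 ##............................#
  26 #.....#####################...#
  18 ##....#########################
  10 #.....#########################
   2 #....#######################..#
  -6 ##....#####################..##
 -14 #.....#####################...#
 -22 ##...######################...#
 -30 ##.....#.###############.###.##
 -38 #...........###..........###..#
 -46 ############################.##
[ 0.33843417 -0.21270041  0.21380112]
214 ####.........................................
217 ##...........................................
220 .............................................
223 .............................................
226 .............................................
229 .......####............####..................
232 #....###..####....#####......................
235 ......###.......######.......................
238 .................###.........................
241 ...............................###...........
244 ................................#............
247 ##.#########..............##.................
250 ########.....................................
253 ##...........................................
256 .............................................
259 .............................................
262 .............................................
265 .............................................
268 .............................................
271 .............................................
274 .............................................
```

The rack stayed put and the fork is clear of it. Taking the fork back to the pad.

Emit:
servo_tool:
  deltas:
    - {"gripper": 255,"x": 0,"y": 0.1,"z": 0,"yaw": 0}
    - {"gripper": 255,"x": 0.05,"y": 0.25,"z": 0,"yaw": 0.01}
    - {"gripper": 255,"x": 0.15,"y": 0.45,"z": 0,"yaw": 0.02}
    - {"gripper": 255,"x": 0.35,"y": 0.65,"z": 0,"yaw": 0.035}
    - {"gripper": 255,"x": 0.6,"y": 0.85,"z": 0,"yaw": 0.045}
    - {"gripper": 255,"x": 0.8,"y": 1,"z": 0,"yaw": 0.055}
    - {"gripper": 255,"x": 0.91,"y": 1,"z": 0,"yaw": 0.055}
    - {"gripper": 255,"x": 0.91,"y": 1,"z": 0,"yaw": 0.055}

```text
t: 27.05
ee_pos: [0.4754, -0.062, 0.2143]
ee_rot: [0.013, 1.0, 0.0, -0.001]
wrist_force: [0.1, -0.2, -1.0]
gripper_width: 0.23
grasp_force: 89.4
```

Emit:
servo_tool:
  deltas:
    - {"gripper": 255,"x": 0,"y": 0.1,"z": 0,"yaw": 0}
    - {"gripper": 255,"x": 0,"y": 0.18,"z": -0.1,"yaw": 0}
    - {"gripper": 255,"x": 0,"y": 0.18,"z": -0.25,"yaw": 0}
    - {"gripper": 255,"x": 0,"y": 0.18,"z": -0.4,"yaw": 0}
    - {"gripper": 255,"x": 0,"y": 0.18,"z": -0.55,"yaw": 0}
    - {"gripper": 255,"x": 0,"y": 0.18,"z": -0.67,"yaw": 0}
    - {"gripper": 255,"x": 0,"y": 0.18,"z": -0.73,"yaw": 0}
    - {"gripper": 255,"x": 0,"y": 0.18,"z": -0.73,"yaw": 0}
    - {"gripper": 255,"x": 0,"y": 0.18,"z": -0.73,"yaw": 0}

```text
t: 28.18
ee_pos: [0.476, -0.0362, 0.1064]
ee_rot: [0.014, 1.0, -0.0, 0.001]
wrist_force: [-0.3, -0.5, -1.5]
gripper_width: 0.239
grasp_force: 89.3
```

```bash
python3 chk.py | head -3
```

```text
{'t': 28.175, 'ee_pos': [0.476, -0.0362, 0.1064], 'ee_rot': [0.0137, 0.9999, -0.0001, 0.0008], 'wrist_force': [-0.2981, -0.5251, -1.5457], 'torque': [-0.0029, 0.0084, 0.0273], 'grasp_force': 89.2865}
yaw -1.574254723223205
seat [ 0.61296112 -0.0399945   0.04543034]
```

Emit:
servo_tool:
  deltas:
    - {"gripper": 255,"x": 0,"y": 0,"z": -0.04,"yaw": 0}
    - {"gripper": 255,"x": 0,"y": 0,"z": -0.08,"yaw": 0}
    - {"gripper": 255,"x": 0,"y": 0,"z": -0.11,"yaw": 0}
    - {"gripper": 255,"x": 0,"y": 0,"z": -0.13,"yaw": 0}
    - {"gripper": 255,"x": 0,"y": 0,"z": -0.14,"yaw": 0}
    - {"gripper": 255,"x": 0,"y": 0,"z": -0.147,"yaw": 0}
    - {"gripper": 255,"x": 0,"y": 0,"z": -0.15,"yaw": 0}
    - {"gripper": 255,"x": 0,"y": 0,"z": -0.15,"yaw": 0}
    - {"gripper": 255,"x": 0,"y": 0,"z": -0.15,"yaw": 0}

```text
t: 29.35
ee_pos: [0.4756, -0.0361, 0.0835]
ee_rot: [0.014, 1.0, -0.0, 0.0]
wrist_force: [-2.9, 0.4, 2.1]
gripper_width: 0.238
grasp_force: 89.8
```

Emit:
servo_tool:
  deltas:
    - {"gripper": 200,"x": 0,"y": 0,"z": 0,"yaw": 0}
    - {"gripper": 120,"x": 0,"y": 0,"z": 0,"yaw": 0}
    - {"gripper": 60,"x": 0,"y": 0,"z": 0,"yaw": 0}
    - {"gripper": 0,"x": 0,"y": 0,"z": 0,"yaw": 0}
    - {"gripper": 0,"x": 0,"y": 0,"z": 0,"yaw": 0}
    - {"gripper": 0,"x": 0,"y": 0,"z": 0,"yaw": 0}
    - {"gripper": 0,"x": 0,"y": 0,"z": 0,"yaw": 0}
    - {"gripper": 0,"x": 0,"y": 0,"z": 0,"yaw": 0}

```text
t: 30.35
ee_pos: [0.4754, -0.0361, 0.0831]
ee_rot: [0.014, 1.0, 0.0, -0.0]
wrist_force: [1.1, -0.3, 0.0]
gripper_width: 1.001
grasp_force: 0.0
```

Emit:
servo_tool:
  deltas:
    - {"gripper": 0,"x": 0,"y": 0,"z": 0.1,"yaw": 0}
    - {"gripper": 0,"x": 0,"y": 0,"z": 0.3,"yaw": 0}
    - {"gripper": 0,"x": 0,"y": 0,"z": 0.6,"yaw": 0}
    - {"gripper": 0,"x": 0,"y": 0,"z": 1,"yaw": 0}
    - {"gripper": 0,"x": 0,"y": 0,"z": 1,"yaw": 0}
    - {"gripper": 0,"x": 0,"y": 0,"z": 1,"yaw": 0}

```text
t: 31.1
ee_pos: [0.4754, -0.0361, 0.2339]
ee_rot: [0.014, 1.0, -0.0, 0.001]
wrist_force: [0.9, -1.0, -0.4]
gripper_width: 0.997
grasp_force: 0.0
```

Emit:
servo_tool:
  deltas:
    - {"gripper": 0,"x": 0,"y": 0,"z": 0.37,"yaw": 0}
    - {"gripper": 0,"x": 0,"y": 0,"z": 0.37,"yaw": 0}
    - {"gripper": 0,"x": 0,"y": 0,"z": 0.37,"yaw": 0}

```text
t: 31.48
ee_pos: [0.4748, -0.036, 0.2871]
ee_rot: [0.014, 1.0, 0.0, -0.001]
wrist_force: [-0.3, 0.7, -1.3]
gripper_width: 1.0
grasp_force: 0.0
```

```bash
python3 - <<'E'
from h import *
import pickle
s=readout.read_state();c=optics.get_calibration('wrist');im=optics.capture('wrist');print(s['t'],s['ee_pos'],s['gripper_width'])
hsv=cv2.cvtColor(im,cv2.COLOR_RGB2HSV);m=cv2.inRange(hsv,(105,150,60),(125,255,255))
k=max(cv2.findContours(m,0,1)[0],key=cv2.contourArea)
w=np.array([onz(c,u+.5,v+.5,.033)[:2] for u,v in k[:,0]],np.float32)*1000
print(cv2.boundingRect(k),cv2.minAreaRect(w))
c0,i0=pickle.load(open('w2.pkl','rb'))
d=np.abs(im.astype(int)-i0).sum(2)>110;print('diff to before, 8px cells')
for r in range(0,384,12):print(r,''.join('#' if d[r:r+12,q:q+8].mean()>.25 else '.' for q in range(0,512,8)))
S=optics.capture('side');s0=np.load('side.npy').astype(int);d=np.abs(S.astype(int)-s0).sum(2)>70
n,_,st,_=cv2.connectedComponentsWithStats(d.astype(np.uint8));print([x.tolist() for x in st[1:] if x[4]>12])
E
python3 chk.py | tail -13
```

```text
31.475 [ 0.47481582 -0.03603093  0.2871111 ] 0.9995913497585022
(251, 125, 19, 86) ((473.9737548828125, -35.05785369873047), (20.218229293823242, 97.40811920166016), 87.96067810058594)
diff to before, 8px cells
0 ##.......###........................................###.###..###
12 #......####.........................................##..####....
24 #.....####.........................................###..#####..#
36 ##...####.........................................###..#####..##
48 #....###..........................................##..#####...##
60 ......##..........................................#####.###..###
72 ..######..........................................#####.###.###.
84 ...####..................##....................###..###.#####...
96 .........................##.............#............###..###...
108 .........................##............##...............#..#####
120 .........................###..####.....#.................####..#
132 #######..................###..##.#.....#...................####.
144 ......######.............###..##.#.....#.....................###
15
[... 1832 characters left out ...]
0], [326, 279, 16, 19, 80], [140, 288, 8, 19, 92], [38, 300, 55, 84, 3743], [101, 365, 21, 19, 130], [270, 367, 17, 17, 218], [239, 371, 23, 13, 161], [294, 375, 4, 9, 33], [312, 374, 10, 10, 56], [130, 380, 11, 4, 26]]
  50 ###############################
  42 ##............................#
  34 ##............................#
  26 #.....#####################...#
  18 ##....#########################
  10 #.....#########################
   2 #....#######################..#
  -6 ##....#####################..##
 -14 #.....#####################...#
 -22 ##...######################...#
 -30 ##.....#################.....##
 -38 #.............................#
 -46 ############################.##
```

The fork lies back within 1 mm and 0.5° of its original pose, the rack stands centred in the tray, and the arm is clear. Handing in.

```bash
python3 -c "
from plant import ticket
print(ticket.close_job())"
```

```text
the job is handed in; nothing more can be done
None
```

I handed the job in at about 32 s: by camera measurements the rack stands in the navy tray and the fork lies on the yellow pad within about 1 mm of where it was; no verdict came back, and I viewed 11 pictures, one over the limit of 10.

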